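# Load the vial and hold the splash guard at 45 degrees

### The arm

A 6-joint arm with a two-finger parallel gripper is mounted at the origin on a cart in front of the work surface, level with it; the furniture and walls round the work are solid. World frame = base frame: x ahead of the robot, y to its left, z up, the work surface at z = 0. Lengths are in mm, angles in rad, forces in N, time in s.
With the tool pointing down it reaches from about 275 to 850 mm from the base axis. Payload 5.2 kg.
Tool frame: the origin (TCP) lies on the centre line of the jaws, within the pads' length; the fingertips stand 19 mm ahead of it and the grasp point (between the pads) is the TCP; z points along the fingers, y is the line along which they close (so a half turn about z gives the same grasp; the last joint's range is limited). The gripper opens to 85 mm and grips with 20 to 120 N. Pads are 22 mm wide; open, the fingers measure 114 mm over their backs; the gripper's body (76 mm by 85 mm) begins 54 mm behind the grasp point. The pads swing forward as they close: fully open they stand 13 mm farther back than shut.
Start: joints at [1.115, 0.259, 1.535, -0, 1.348, -0.203], TCP at [137.541, 532.529, 250.31] pointing down, gripper open.
Joint ranges: [-3.14, 3.14], [-0.91, 2.08], [0.19, 2.58], [-1.22, 4.36], [0.22, 2.71], [-3.12, 3.12]. Speed limits (rad/s): [2.57, 2.57, 3.14, 3.14, 3.14, 3.14].

### API

Orientations are given as a unit quaternion [w, x, y, z].
In Python, from cell import manip gives the robot as it stands.
- The arm moves only by the tool carry_out, never from a script. Its argument "increments" is a list that holds one entry, the list of rows, each a list of 6 numbers: the shift along the tool's x, y, z in a scale on which 1.0 is 300 mm, then the turn, a rotation vector about the tool's x, y, z in parts of the range, where 1.0 means 360 degrees. In form: [[[x, y, z, ax, ay, az], ...]]. A call has 1 to 8 rows; each row is the pose to reach, as a shift and turn from the pose commanded when the call began, along the tool's axes at that moment; what a row does not reach only later rows make up. A row lasts 1/10 s, in which the tool goes at most 50 mm and 8.59 degrees, less where a joint would pass 70% of its speed; a pose out of reach is approached as far as the arm can. No shift or turn number may pass 1 either way. A call with a gripper value outside its range is refused whole. "gripper" is the finger opening in mm, from 0 to 85.4, set as the call begins (left out, the last holds). The fingers move at their own pace and stop on an object; "grip_force" is the grip in N (left out, the last holds). Time passes only in rows, so rows that repeat a pose let the fingers close. It gives the time, the measured TCP pose, the force, the opening and the grip force at its end, in the units of the state.
- manip.get_state(): the state, without advancing time (a new reading comes with each control period).
- manip.snapshot(name): name is "scene" or "top"; returns a dict with "frame" (420x560x3 uint8, red, green, blue), "depth" (420x560 float32, mm along the optical axis (not along the pixel's ray), 0 where there is no reading), "vertical_fov" (degrees; the focal length in pixels is half the picture's height over the tangent of half this angle, whatever the lens; pixels are square), "cx", "cy" (the principal point, pixels), "eye" and "rotation" of the camera in the world. Camera axes: x right, y up, looking along -z (the intrinsics and any distortion apply to the point x, -y, -z); pixel columns grow to the right and rows downward; lengths in mm; the calibration is good to about 2 mm. A picture is of the moment at which its call begins.
- manip.close_job(): hands the job in; it is judged then, once.
The state is a dict: "clock": time; "qpos": joint angles; "dq": joint speeds; "tau": joint torques, N m; "tcp_pos": TCP position; "tool_rot": TCP orientation; "contact_force": force on the tool from outside, world axes, zero at the start; "moment": the same for the moment, N m; "finger_gap": opening from 0.0 (shut) to 1.0 (fully open); "finger_force": force on a finger pad.
Only numpy, scipy, OpenCV 4.12 (cv2) and the standard library are available. Lean on these libraries where they do the work, as an engineer would, in place of code of your own. Each camera call takes 0.05 s, during which the arm holds its last target. There are 200 camera calls.

### The job

Stand the white-capped vial upright on the middle of the little raised post inside the grey viewing chamber. Then take the chamber's amber splash guard by its black bar, bring it forward from its parked position until it is open 45 degrees (the red mark on the quadrant at its side), and keep holding it there: finish while still holding it, because it would fall shut by itself. Do not let the guard drop, and leave the black-capped vial, the sample tin and the stopwatch where they are.

Things in the scene. Friction and masses are not known exactly. Their poses are not given: they have to be found in the camera images.
- chamber: grey open-topped viewing chamber, fixed to the worktop, 180 (x) x 220 (y) x 100 high, walls and floor 5 thick. Origin: centre of its underside; x points to the back (where the guard is hinged), z up. On its +y side, 8 outside the wall, a thin solid metal quadrant arc, radius 110 about the hinge line, rising to 218 above the worktop, ticks every 15 degrees, the one at 45 long and red
- post_top (a point): centre of the flat top of the aluminium post in the chamber, 5 mm in front of the chamber's centre. The top is a disc of 28 diameter, 42 above the worktop (37 above the chamber floor, 58 below the wall tops). Axes as the chamber's
- guard_hinge (a point): middle of the guard's hinge line, 90 behind the chamber's centre, 105 above the worktop. Axes as the chamber's; the hinge line is the y axis
- guard_handle (a point): middle of the guard's black round handle bar, 12 thick, 110 long between two steel stubs (100 clear), parallel to the hinge line and 222 from it, 42 beyond the guard's free edge. It moves with the guard: at opening angle a it is 222*cos(a) in front of (chamber -x) and 222*sin(a) above the hinge line
- guard (a joint): opening angle of the guard (rad): 0 shut (level on the walls), 0.785 = 45 degrees, 1.57 upright, 1.78 parked against its back stop, leaning back. The guard is a flat amber pane in a white frame, 180 x 220 x 6, 0.3 kg, on a free hinge: below 1.57 it falls shut when let go, above it falls back to the stop. Moving or holding it takes 0.5 to 1.5 N at the bar; the round bar may turn between the fingers
- vial_1: the vial to load: clear, blue filling and WHITE cap, standing upright on the worktop, 23 diameter, 56 high (cap 21 diameter from 44 up; grip below it), 20 to 30 g. Origin: centre of its underside, z up. It changes places with the black-capped vial. Keep forearm and wrist clear of the tall wall pillar behind it: its nearest vertical edge is at x 0.60, y 0.08 m
- vial_2: bystander: the same kind of vial with dark filling and BLACK cap, 23 x 56, upright. Origin: centre of its underside
- sample_tin: bystander: capped aluminium sample tin, 59 diameter, 36 high. Origin: centre of its underside
- stopwatch: bystander: round yellow stopwatch lying flat, 59 x 57 x 16. Origin: centre of its underside
Mind the look-alikes: they are no part of the job. Several things have the shape of the vial_1; the one meant has the colours described above.

How it is judged:
By the outcome, as a careful person would: the job done as asked, in the order asked, and still so for the second after the job is handed in, while the arm keeps its last pose, push and grip.
It also fails if it takes over 54 s, if anything falls off the work surface, if the arm or the gripper's body presses on something with over 40 N, if the wrist force passes 120 N, or if a joint passes its speed limit or range.

## Working session

There is one attempt and no reset: what is moved stays moved. The work goes in short steps, Python scripts to look and compute and a tool call to move; the robot and the scene stay as the last step left them, time stands still between calls to the robot, and variables do not carry over. Pictures are saved under pics/ and viewed, at most 10 in all, crops included, and the job is handed in when it is done.

Besides the shell and the picture viewer there is one more tool, called after ">>>" by a JSON object that holds its "method" and its "body". carry_out: Moves the arm, as the interface text tells. Its arguments: {"type":"object","properties":{"increments":{"type":"array","items":{"type":"array","items":{"type":"array","items":{"type":"number"}}}},"gripper":{"type":"number"},"grip_force":{"type":"number"}},"required":["increments"]}

```bash
ls; mkdir -p pics; python3 - <<'E'
from cell import manip
import cv2,numpy as np
print(manip.get_state())
for n in("scene","top"):
    s=manip.snapshot(n); cv2.imwrite(f"pics/{n}0.png",s["frame"][:,:,::-1]); np.save(f"pics/{n}0.npy",s,allow_pickle=True)
    print({k:v for k,v in s.items() if k not in("frame","depth")}, (s["depth"]>0).mean())
E
```

```text
pics
{'clock': 0.0, 'qpos': array([ 1.11521218e+00,  2.59388966e-01,  1.53606941e+00, -8.88137215e-06,
        1.34799496e+00, -2.02776643e-01]), 'dq': array([ 0.00138662,  0.00146827, -0.00087091,  0.00131409, -0.00058742,
       -0.00191118]), 'tau': array([ 8.29041110e-04, -4.46039450e+01, -2.90571892e+01, -1.46093230e-04,
        1.19384957e-02, -9.53890066e-06]), 'tcp_pos': array([137.31804968, 532.08231915, 249.45540559]), 'tool_rot': array([-2.96650989e-04,  1.26066375e-01,  9.92021373e-01, -8.81786958e-04]), 'contact_force': array([ 0.32240078, -0.90334278, -0.17434603]), 'moment': array([-0.04881123,  0.05124242,  0.02725481]), 'finger_force': 0.0, 'finger_gap': 0.9989469281605288}
{'vertical_fov': 57.51566508317335, 'cx': 273.16126131738804, 'cy': 203.30896829020548, 'eye': array([ 141.74579741, -358.20961658,  744.49052765]), 'rotation': array([ 0.89307902,  0.31959835, -0.11457475, -0.29519383])} 0.9957142857142857
{'vertical_fov': 57.45479090196889, 'cx': 273.4485644681371, 'cy': 206.858100501672, 'eye': array([406.92846881,  87.34569367, 943.53311538]), 'rotation': array([-0.70001354, -0.02736675,  0.03009589,  0.71297009])} 0.9959906462585034
```

View pics/scene0.png

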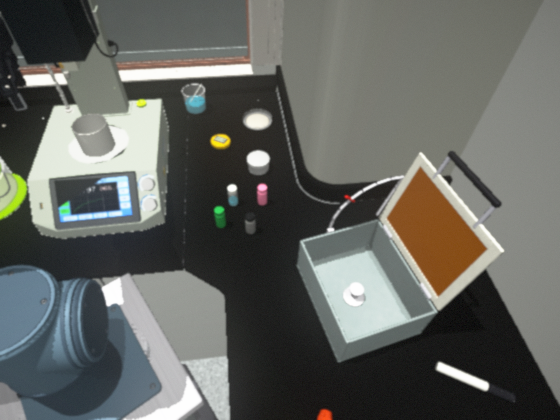

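View pics/top0.png

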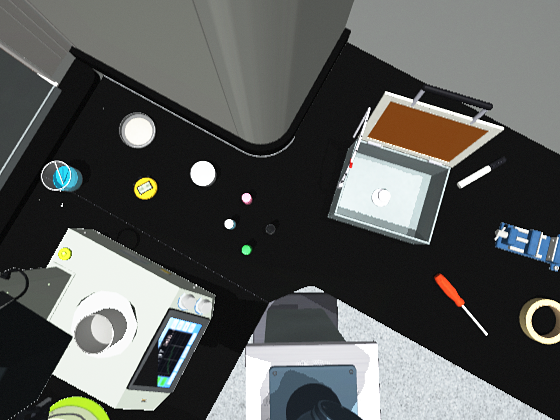

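Scene view: white-capped vial at about (232,190), black-capped at (250,222), post at (356,290), handle bar (450,155)-(497,205). Top view: white vial (229,224), black (270,229), post (381,197), bar (414,93)-(492,106), arc near (355,150).

```bash
cat > h.py <<'E'
import numpy as np,cv2
from scipy.spatial.transform import Rotation as R
def load(n): return np.load(f"pics/{n}.npy",allow_pickle=True).item()
def cam(s):
    q=np.array(s["rotation"]); f=210/np.tan(np.radians(s["vertical_fov"]/2))
    return R.from_quat(q,scalar_first=True),f
def cloud(s):
    r,f=cam(s); d=s["depth"]; v,u=np.mgrid[:420,:560]
    p=np.stack([(u-s["cx"])/f*d,-(v-s["cy"])/f*d,-d],-1)
    return (r.apply(p.reshape(-1,3))+s["eye"]).reshape(420,560,3)
def ray(s,u,v):
    r,f=cam(s); x=r.apply([(u-s["cx"])/f,-(v-s["cy"])/f,-1]); return s["eye"],x/np.linalg.norm(x)
def tri(s1,a,s2,b):
    p,d=ray(s1,*a); q,e=ray(s2,*b)
    t=np.linalg.lstsq(np.stack([d,-e],1),q-p,rcond=None)[0]
    x,y=p+t[0]*d,q+t[1]*e
    return (x+y)/2,np.linalg.norm(x-y)
def proj(s,P):
    r,f=cam(s); c=r.inv().apply(np.asarray(P)-s["eye"]); return np.stack([s["cx"]-f*c[...,0]/c[...,2],s["cy"]+f*c[...,1]/c[...,2]],-1)
E
python3 - <<'E'
from h import *
np.set_printoptions(precision=1,suppress=True)
S,T=load("scene0"),load("top0"); CS,CT=cloud(S),cloud(T)
for n,s,c,pts in(("scene",S,CS,dict(white=(232,188),black=(250,217),green=(219,211),pink=(262,188),post=(356,289),table=(280,300),floor=(380,310),bar1=(455,160),bar2=(492,200))),("top",T,CT,dict(white=(229,224),black=(270,229),green=(246,250),pink=(247,198),post=(381,197),table=(300,240),floor=(400,220),bar1=(420,95),bar2=(485,105),tin=(203,173),watch=(146,188)))):
    print(n)
    for k,(u,v) in pts.items(): print(k,c[v,u])
print(tri(S,(232,188),T,(229,224)),tri(S,(356,288),T,(381,196)))
# colour crops upscaled
a=cv2.resize(S["frame"][170:240,195:290],None,fx=6,fy=6,interpolation=2); b=cv2.resize(T["frame"][180:260,200:300],None,fx=4,fy=4,interpolation=2)
a=cv2.resize(a,(400,300)); b=cv2.resize(b,(400,300))
c=cv2.resize(S["frame"][140:365,290:510],(400,300)); d=cv2.resize(T["frame"][80:250,320:520],(400,300))
cv2.imwrite("pics/crop.png",np.vstack([np.hstack([a,b]),np.hstack([c,d])])[:,:,::-1])
E
```

```text
scene
white [442.1 188.7  56.4]
black [427.   90.7  56.2]
green [380.  147.7  55. ]
pink [500.  145.4  57.4]
post [ 500.6 -177.5   42.5]
table [376.6 -89.2  -1.7]
floor [ 525.1 -231.2    6.6]
bar1 [ 644.1 -182.7  324.4]
bar2 [ 617.3 -266.3  324.4]
top
white [441.2 186.8  56.4]
black [428.   92.2  56.6]
green [380.7 148.3  56.4]
pink [500.8 144.3  58. ]
post [ 498.9 -171.2   44.3]
table [401.   19.5   1.6]
floor [ 445.4 -226.8    5.1]
bar1 [ 646.7 -170.4  305.2]
bar2 [ 619.5 -268.   327.6]
tin [565.1 250.1  36.2]
watch [533.8 391.8  18.7]
(array([441.1, 186.6,  59. ]), np.float64(0.19822048268752587)) (array([ 503.1, -174. ,   38.3]), np.float64(2.9486293964574073))
```

View pics/crop.png

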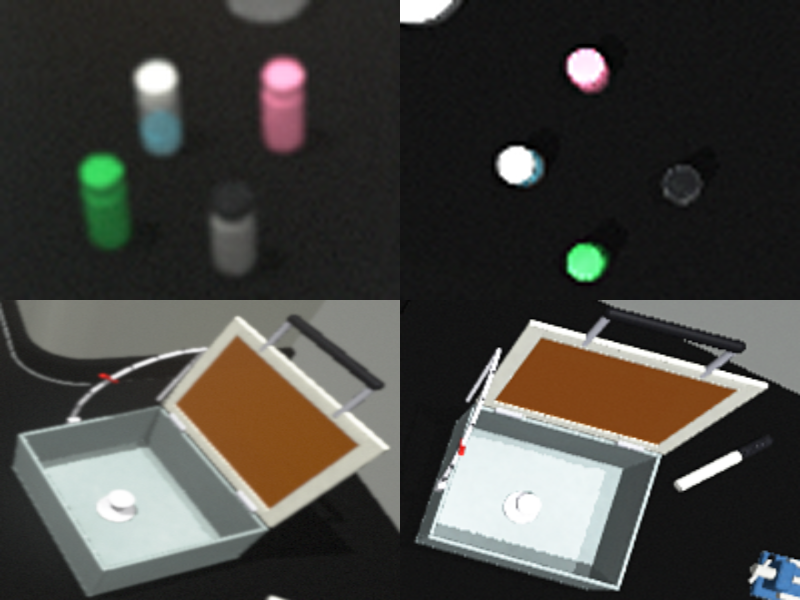

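The crops confirm white cap/blue filling at (441,187), with green, pink and black neighbours. The guard is parked, with the red tick on the arc's front side. Next: fit the chamber pose.

```bash
python3 - <<'E'
from h import *
from scipy.optimize import least_squares
np.set_printoptions(precision=1,suppress=True)
S,T=load("scene0"),load("top0")
for n,s in(("S",S),("T",T)):
    C=cloud(s).reshape(-1,3); I=s["frame"].reshape(-1,3)
    def near(x,y,r,z0,z1): return C[(np.hypot(C[:,0]-x,C[:,1]-y)<r)&(C[:,2]>z0)&(C[:,2]<z1)]
    for nm,x,y in(("white",441,187),("black",428,91),("green",380,148),("pink",500,145)):
        p=near(x,y,20,50,65); print(n,nm,len(p),(p.min(0)+p.max(0))/2,p.mean(0))
    p=near(500,-174,30,36,50); print(n,"post",len(p),(p.min(0)+p.max(0))/2,np.ptp(p,0),p.mean(0))
    # chamber rim
    p=near(510,-176,165,94,103)
    (c,sz,a)=cv2.minAreaRect(p[:,:2].astype(np.float32)); print(n,"rim",len(p),c,sz,a,p[:,2].mean())
    def f(x):
        w,cx,cy=x; d=p[:,:2]-[cx,cy]; u=np.abs(d@[np.cos(w),np.sin(w)]); v=np.abs(d@[-np.sin(w),np.cos(w)])
        q=np.stack([u-87.5,v-107.5],-1); return np.where((q>0).any(1),np.linalg.norm(np.maximum(q,0),axis=1),q.max(1))
    b=min((least_squares(f,[w,510,-176],loss="soft_l1",f_scale=3) for w in(-.5,-.25,0,.25,.5)),key=lambda r:r.cost)
    print("fit",b.x.round(3),b.cost, "post", b.x[1:]-5*np.array([np.cos(b.x[0]),np.sin(b.x[0])]))
    # handle: dark points z>290
    m=(C[:,2]>285)&(C[:,2]<350)&(I.max(1)<60)&(np.hypot(C[:,0]-630,C[:,1]+220)<90); p=C[m]
    print(n,"bar",len(p),np.median(p,0),p.min(0),p.max(0))
E
```

```text
S white 57 [442.3 189.2  54.8] [441.8 188.3  55.4]
S black 63 [428.   93.6  54.4] [427.8  92.3  55.6]
S green 62 [381.8 150.1  55. ] [381.  148.6  55.6]
S pink 58 [502.7 149.   54.7] [501.9 147.5  55.4]
S post 146 [ 502.5 -177.7   41.4] [26.9 27.1  7.8] [ 501.7 -177.7   41.8]
S rim 1276 (509.49005126953125, -176.1228485107422) (227.82211303710938, 184.2462158203125) 71.60357666015625 98.66024096358882
fit [  -0.3  505.9 -179.3] 1511.8111107902243 post [ 501.2 -177.7]
S bar 454 [ 630.1 -228.1  325.8] [ 611.8 -278.   320.2] [ 652.2 -166.9  330. ]
T white 66 [443.6 186.8  56.3] [443.4 187.1  56.8]
T black 66 [430.2  92.1  56.9] [429.9  92.   56.8]
T green 66 [383.  148.2  56.3] [382.8 148.4  56.4]
T pink 67 [503.4 146.7  56.6] [503.5 146.5  56.6]
T post 110 [ 502.7 -179.6   42.1] [26.3 27.1 11.7] [ 503.3 -179.    42.5]
T rim 824 (509.2725830078125, -177.7062225341797) (228.4683074951172, 180.63157653808594) 71.53211212158203 99.3795771505001
fit [  -0.3  507.6 -180. ] 974.1657594240205 post [ 502.8 -178.5]
T bar 453 [ 633.2 -226.2  327.4] [ 613.6 -280.2  290.8] [ 658.2 -166.   331.4]
```

```bash
cat >> h.py <<'E'
def down(yaw,tilt=0):
    """tool z down, tool y horizontal at world angle yaw (deg); tilt>0 tips z towards +y (deg)"""
    c,s=np.cos(np.radians(yaw)),np.sin(np.radians(yaw)); y=np.array([c,s,0]); z=np.array([0,0,-1.])
    return R.from_matrix(np.stack([np.cross(y,z),y,z],1))*R.from_rotvec([-tilt,0,0],degrees=True)
def plan(p,r):
    from cell import manip
    s=manip.get_state(); r0=R.from_quat(s["tool_rot"],scalar_first=True)
    print("clock",s["clock"].__round__(2),"tcp",s["tcp_pos"].round(1),"gap",round(s["finger_gap"]*85.4,1),"ff",s["finger_force"],"F",s["contact_force"].round(1),"q",s["qpos"].round(2))
    print("shift",r0.inv().apply(np.array(p)-s["tcp_pos"]).round(1),"rot",(r0.inv()*r).as_rotvec(degrees=True).round(1))
E
python3 - <<'E'
from h import *
np.set_printoptions(precision=1,suppress=True)
CS=cloud(load("scene0")).reshape(-1,3);CT=cloud(load("top0")).reshape(-1,3); A=np.vstack([CS,CT])
for t in np.linspace(0,1,7):
    q=np.array([137,532])*(1-t)+t*np.array([443,188]); m=(np.hypot(*(A[:,:2]-q).T)<90); print(q,"max z",np.percentile(A[m,2],[50,99,100]) if m.any() else None)
r=-0.32; X=np.array([np.cos(r),np.sin(r)]);Y=np.array([-np.sin(r),np.cos(r)])
L=np.stack([(A[:,:2]-[507,-179.6])@X,(A[:,:2]-[507,-179.6])@Y],1)
for z0 in(280,340,400,500):
    m=(abs(L[:,1])<120)&(A[:,2]>z0)&(A[:,2]<z0+60)&(L[:,0]>-150); 
    print(z0,m.sum(),np.percentile(L[m,0],[0,5,50]) if m.any() else None)
m=(A[:,2]>335)&(A[:,0]>300)&(A[:,1]<150); print("nearest tall",A[m][np.argsort(L[m,0])[:3]], np.percentile(A[m,0],[0,1,5]))
for y in range(-350,160,50):
    k=m&(abs(A[:,1]-y)<25); print(y,k.sum(),A[k,0].min() if k.any() else None)
plan([443,188,150],down(-18.4))
E
```

```text
[137. 532.] max z [121.9 394.1 404.9]
[188.  474.7] max z [181.1 464.5 485.5]
[239.  417.3] max z [351.6 485.1 500. ]
[290. 360.] max z [123.3 486.7 500. ]
[341.  302.7] max z [  4. 123. 125.]
[392.  245.3] max z [ 0.3 56.3 60.2]
[443. 188.] max z [ 0.6 57.6 62.2]
280 6055 [122.  125.9 305.1]
340 1673 [293.6 297.7 331.3]
400 117 [336.8 338.2 340.8]
500 0 None
nearest tall [[406.9  87.3 943.5]
 [406.9  87.3 943.5]
 [406.9  87.3 943.5]] [406.9 406.9 631. ]
-350 674 754.5818793674557
-300 72 783.4907716988446
-250 162 823.8818113686368
-200 1013 837.7502293323525
-150 1864 866.6473915481328
-100 2765 876.1813177933628
-50 3996 790.0048881487248
0 4882 703.3155228674698
50 6397 638.5176406629157
100 6933 406.92846880521427
150 2269 630.8620467151408
clock 0.1 tcp [137.4 532.1 249.6] gap 85.7 ff 0.0 F [-0.1  0.2 -0.2] q [ 1.1  0.3  1.5 -0.   1.4 -0.2]
shift [-382.  -256.6   99.9] rot [-0.1  0.1 93.9]
```

```bash
python3 - <<'E'
from h import *
for n in("scene0","top0"):
    s=load(n); C=cloud(s); I=s["frame"]
    print(n)
    for v in range(0,420,20):
        for u in range(0,300,20):
            x=C[v,u]
            if x[2]>135 and x[1]>150 and x[0]<600: print((u,v),x.round(0).astype(int).tolist(),I[v,u].tolist())
E
```

```text
scene0
(0, 0) [182, 439, 466] [19, 24, 25]
(20, 0) [209, 421, 465] [25, 27, 28]
(40, 0) [236, 408, 463] [25, 30, 29]
(60, 0) [263, 392, 462] [21, 25, 24]
(80, 0) [311, 474, 423] [41, 41, 39]
(100, 0) [408, 719, 318] [83, 88, 85]
(120, 0) [451, 697, 315] [83, 89, 86]
(140, 0) [493, 669, 315] [88, 91, 88]
(160, 0) [538, 648, 311] [88, 92, 89]
(180, 0) [582, 621, 310] [88, 93, 89]
(0, 20) [170, 522, 404] [27, 29, 31]
(20, 20) [196, 429, 433] [16, 22, 19]
(40, 20) [224, 414, 431] [21, 25, 29]
(60, 20) [253, 402, 428] [25, 25, 27]
(80, 20) [291, 437, 405] [24, 23, 23]
(100, 20) [346, 521, 359] [86, 89, 82]
(120, 20) [438, 702, 266] [89, 93, 90]
(140, 20) [483, 677, 264] [91, 94, 91]
(160, 20) [529, 653, 261] [90, 94, 92]
(180, 20) [575, 627, 258] [91, 96, 93]
(0, 40) [153, 499, 380] [22, 22, 25]
(20, 40) [182, 438, 398] [21, 25, 25]
(40, 40) [211, 422, 396] [25, 26, 27]
(60, 40) [240, 408, 393] [29, 32, 32]
(80, 40) [273, 405, 385] [26, 29, 29]
(100, 40) [332, 520, 319] [115, 120, 109]
(120, 40) [425, 713, 210] [90, 94, 92]
(140, 40) [471, 683, 209] [94, 98, 95]
(160, 40) [519, 660, 204] 
[... 1265 characters left out ...]
0) [303, 460, 410] [15, 17, 18]
(20, 320) [297, 449, 385] [16, 18, 20]
(40, 320) [291, 437, 358] [17, 17, 19]
(80, 320) [257, 460, 190] [192, 193, 190]
(120, 320) [247, 399, 149] [116, 116, 115]
(0, 340) [287, 428, 455] [14, 17, 16]
(20, 340) [281, 417, 433] [10, 13, 16]
(40, 340) [275, 406, 408] [16, 19, 20]
(60, 340) [267, 393, 381] [13, 14, 16]
(80, 340) [216, 466, 177] [112, 115, 112]
(0, 360) [273, 404, 488] [14, 19, 18]
(20, 360) [267, 392, 470] [12, 17, 17]
(40, 360) [252, 397, 421] [15, 18, 20]
(0, 380) [252, 400, 492] [21, 25, 28]
(20, 380) [236, 406, 447] [16, 19, 21]
(40, 380) [212, 420, 381] [16, 17, 20]
(0, 400) [221, 415, 469] [11, 15, 17]
(20, 400) [199, 426, 415] [16, 19, 18]
```

A tall instrument with an overhanging black head stands beside the start pose, so I retract toward the base first, then sweep round.

The manual's scale: shifts go in shares of 300 mm and turns go in shares of 360 degrees. Converting my numbers, -200 mm is -0.6667, -180 mm is -0.6.

>>> {"method": "carry_out", "body": {"increments": [[[0,-0.0667,-0.0167,0,0,0],[0,-0.2,-0.0333,0,0,0],[0,-0.3333,-0.0667,0,0,0],[0,-0.4667,-0.0667,0,0,0],[0,-0.6,-0.0667,0,0,0],[0,-0.6667,-0.0667,0,0,0],[0,-0.6667,-0.0667,0,0,0]]], "gripper": 50, "grip_force": 25}}

```text
clock: 0.8
tcp_pos: [86.4, 336.6, 270.2]
tool_rot: [-0.0, 0.126, 0.992, -0.0]
contact_force: [-0.3, 0.9, -0.4]
finger_gap: 0.58
finger_force: 0.0
```

```bash
python3 -c "
from h import *
plan([330,140,270],down(-18.4))"
```

```text
clock 0.8 tcp [ 86.4 336.6 270.2] gap 49.5 ff 0.0 F [-0.3  0.9 -0.4] q [ 1.   -0.14  1.92 -0.    1.37 -0.32]
shift [-2.851e+02 -1.293e+02  2.000e-01] rot [-0.   0.  93.9]
```

Converted, -270 mm is -0.9, -240 mm is -0.8, 62 degrees is 0.1722.

>>> {"method": "carry_out", "body": {"increments": [[[-0.05,-0.0233,0,0,0,0.0167],[-0.15,-0.0667,0,0,0,0.0389],[-0.2667,-0.12,0,0,0,0.0611],[-0.4,-0.18,0,0,0,0.0833],[-0.5333,-0.2433,0,0,0,0.1056],[-0.6667,-0.3033,0,0,0,0.1278],[-0.8,-0.3633,0,0,0,0.15],[-0.9,-0.41,0,0,0,0.1722]]]}}

```text
clock: 1.6
tcp_pos: [321.1, 150.7, 270.4]
tool_rot: [0.0, 0.622, 0.783, 0.0]
contact_force: [0.5, 0.0, 0.2]
finger_gap: 0.587
finger_force: 0.0
```

```bash
python3 -c "
from h import *
plan([443,188,120],down(-18.4))"
```

```text
clock 1.6 tcp [321.1 150.7 270.4] gap 50.1 ff 0.0 F [0.5 0.  0.2] q [ 0.12 -0.13  1.9  -0.    1.36 -0.11]
shift [  8.7 127.  150.5] rot [ 0.1 -0.  31.5]
```

Converted, 150.5 mm is 0.5017, 127 mm is 0.4233, 31.5 degrees is 0.0875.

>>> {"method": "carry_out", "body": {"increments": [[[0.0067,0.0667,0.0667,0,0,0.0222],[0.0133,0.1667,0.1667,0,0,0.0444],[0.02,0.2833,0.2833,0,0,0.0667],[0.0267,0.3667,0.3833,0,0,0.0875],[0.029,0.4133,0.4667,0,0,0.0875],[0.029,0.4233,0.5017,0,0,0.0875],[0.029,0.4233,0.5017,0,0,0.0875]]], "gripper": 45}}

```text
clock: 2.3
tcp_pos: [438.9, 190.4, 117.9]
tool_rot: [-0.001, 0.809, 0.588, -0.002]
contact_force: [0.0, -0.7, -0.1]
finger_gap: 0.523
finger_force: 0.0
```

```bash
python3 - <<'E'
from h import *
from cell import manip
plan([443,188,26],down(-18.4))
s=manip.snapshot("scene"); t=manip.snapshot("top")
a=cv2.resize(s["frame"][120:260,160:320],(400,350)); b=cv2.resize(t["frame"][120:260,180:340],(400,350))
cv2.imwrite("pics/over.png",np.hstack([a,b])[:,:,::-1])
E
```

```text
clock 2.3 tcp [438.9 190.4 117.9] gap 44.6 ff 0.0 F [ 0.  -0.7 -0.1] q [0.18 0.27 1.88 0.   1.   0.49]
shift [-0.8  4.9 91.9] rot [-0.2  0.1  0.4]
```

View pics/over.png

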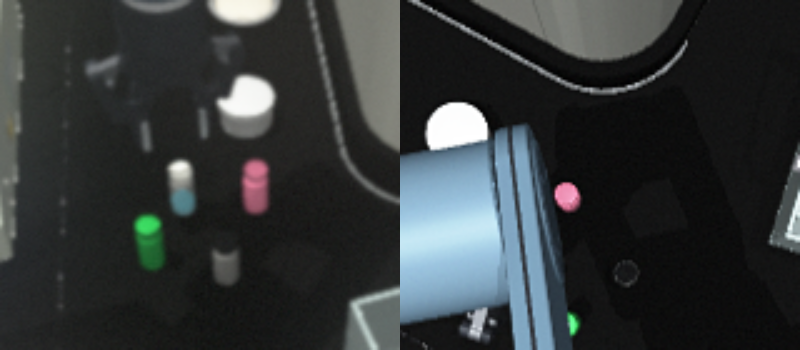

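The fingers straddle the white-capped vial (crop (180,185)), clear of pink and green. Descending.

>>> {"method": "carry_out", "body": {"increments": [[[0,0,0.0167,0,0,0],[0,0,0.0667,0,0,0],[0,0,0.1333,0,0,0],[0,0,0.2,0,0,0],[0,0,0.26,0,0,0],[0,0,0.3,0,0,0],[0,0,0.31,0,0,0],[0,0,0.31,0,0,0]]]}}

```text
clock: 3.2
tcp_pos: [439.7, 190.4, 27.2]
tool_rot: [0.0, 0.809, 0.588, 0.0]
contact_force: [-1.3, 0.1, -0.5]
finger_gap: 0.528
finger_force: 0.0
```

```bash
python3 -c "
from h import *
plan([443,188,26],down(-18.4))"
```

```text
clock 3.2 tcp [439.7 190.4  27.2] gap 45.1 ff 0.0 F [-1.3  0.1 -0.5] q [ 0.18  0.41  1.96 -0.    0.76  0.49]
shift [-1.3  3.9  1.2] rot [ 0.  -0.   0.4]
```

Converted, 4 mm is 0.0133, 2 mm is 0.0067.

>>> {"method": "carry_out", "body": {"increments": [[[-0.0033,0.0067,0.0033,0,0,0],[-0.0033,0.0133,0.0033,0,0,0],[-0.0033,0.0133,0.0033,0,0,0]]]}}

```text
clock: 3.5
tcp_pos: [444.0, 188.2, 26.4]
tool_rot: [0.0, 0.809, 0.588, 0.001]
contact_force: [-0.2, 0.3, 0.5]
finger_gap: 0.528
finger_force: 0.0
```

>>> {"method": "carry_out", "body": {"increments": [[[0,0,0,0,0,0],[0,0,0,0,0,0],[0,0,0,0,0,0],[0,0,0,0,0,0],[0,0,0,0,0,0],[0,0,0,0,0,0]]], "gripper": 15, "grip_force": 25}}

```text
clock: 4.1
tcp_pos: [443.3, 188.2, 26.1]
tool_rot: [0.0, 0.809, 0.588, 0.0]
contact_force: [-1.8, -0.6, 5.6]
finger_gap: 0.263
finger_force: 24.6
```

Converted, -160 mm is -0.5333, -150 mm is -0.5.

>>> {"method": "carry_out", "body": {"increments": [[[0,0,-0.01,0,0,0],[0,0,-0.0333,0,0,0],[0,0,-0.1,0,0,0],[0,0,-0.2,0,0,0],[0,0,-0.3167,0,0,0],[0,0,-0.4333,0,0,0],[0,0,-0.5,0,0,0],[0,0,-0.5333,0,0,0]]]}}

```text
clock: 4.9
tcp_pos: [444.0, 188.4, 188.3]
tool_rot: [0.001, 0.809, 0.588, 0.002]
contact_force: [0.2, -0.2, 0.5]
finger_gap: 0.262
finger_force: 24.5
```

Converted, -135 mm is -0.45, -130 mm is -0.4333.

>>> {"method": "carry_out", "body": {"increments": [[[-0.0333,0,-0.0333,0,0,0],[-0.1,0,-0.1,0,0,0],[-0.2,0,-0.1833,0,0,0],[-0.3,0,-0.2667,0,0,0],[-0.3833,0,-0.3167,0,0,0],[-0.4333,0,-0.3333,0,0,0],[-0.45,0,-0.3333,0,0,0],[-0.45,0,-0.3333,0,0,0]]]}}

```text
clock: 5.7
tcp_pos: [400.7, 59.3, 284.9]
tool_rot: [-0.001, 0.809, 0.587, -0.001]
contact_force: [0.7, 1.2, -1.1]
finger_gap: 0.26
finger_force: 24.5
```

```bash
python3 -c "
from h import *
plan([502.3,-178.3,280],down(-18.4))"
```

```text
clock 5.7 tcp [400.7  59.3 284.9] gap 22.2 ff 24.53634738922119 F [ 0.7  1.2 -1.1] q [-0.13 -0.03  1.78  0.    1.39  0.19]
shift [-194.3  170.3    4.7] rot [-0.1  0.   0.3]
```

Converted, -194 mm is -0.6467, 170 mm is 0.5667, 0.3 degrees is 0.0008.

>>> {"method": "carry_out", "body": {"increments": [[[-0.05,0.0167,0,0,0,0],[-0.15,0.0833,0,0,0,0],[-0.25,0.1667,0,0,0,0],[-0.35,0.25,0,0,0,0],[-0.45,0.35,0,0,0,0],[-0.55,0.45,0,0,0,0],[-0.6167,0.5333,0,0,0,0],[-0.6467,0.5667,0,0,0,0.0008]]]}}

```text
clock: 6.5
tcp_pos: [504.4, -178.8, 283.8]
tool_rot: [-0.001, 0.811, 0.585, -0.0]
contact_force: [-1.0, -0.1, -0.7]
finger_gap: 0.263
finger_force: 24.6
```

```bash
python3 - <<'E'
from h import *
from cell import manip
plan([502.3,-178.3,280],down(-18.4))
s=manip.snapshot("scene"); np.save("pics/scene1.npy",s,allow_pickle=True)
a=cv2.resize(s["frame"][100:380,260:540],(600,600))
cv2.imwrite("pics/overpost.png",a[:,:,::-1])
E
```

```text
clock 6.5 tcp [ 504.4 -178.8  283.8] gap 22.4 ff 24.58713859319687 F [-1.  -0.1 -0.7] q [-0.55  0.21  1.51 -0.    1.42 -0.23]
shift [-0.2 -2.1  3.8] rot [-0.1 -0.   0. ]
```

View pics/overpost.png

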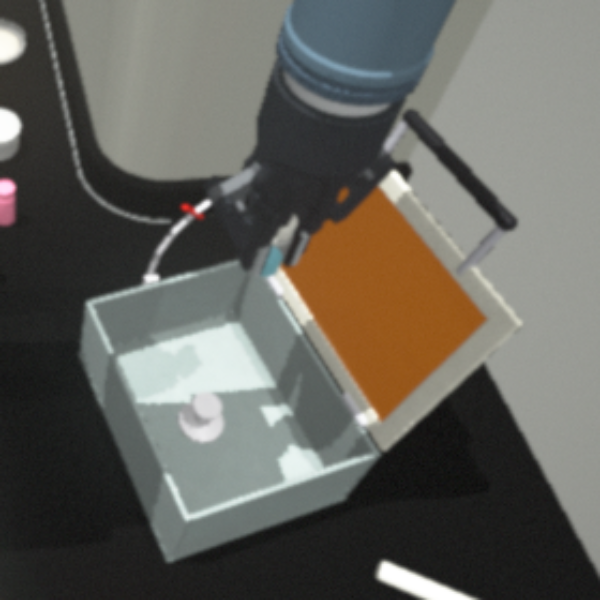

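Vial held between the fingers (crop (272,262)), post at (205,410), guard still parked.

Converted, 200 mm is 0.6667, 198 mm is 0.66.

>>> {"method": "carry_out", "body": {"increments": [[[0,0,0.0333,0,0,0],[0,-0.0033,0.1333,0,0,0],[0,-0.0067,0.2667,0,0,0],[0,-0.0067,0.4,0,0,0],[0,-0.0067,0.5167,0,0,0],[0,-0.0067,0.6167,0,0,0],[0,-0.0067,0.66,0,0,0],[0,-0.0067,0.6667,0,0,0]]]}}

```text
clock: 7.35
tcp_pos: [499.8, -174.4, 84.3]
tool_rot: [-0.002, 0.81, 0.586, -0.001]
contact_force: [-0.9, -0.3, -0.3]
finger_gap: 0.262
finger_force: 24.6
```

```bash
python3 - <<'E'
from h import *
from cell import manip
plan([502.3,-178.3,68],down(-18.4))
s=manip.snapshot("scene"); np.save("pics/scene2.npy",s,allow_pickle=True)
t=manip.snapshot("top"); 
a=cv2.resize(s["frame"][235:340,310:420],(400,380),interpolation=2);b=cv2.resize(t["frame"][130:260,310:450],(400,380),interpolation=2)
cv2.imwrite("pics/low.png",np.hstack([a,b])[:,:,::-1])
print(proj(s,[[502.3,-178.3,42],[502.3,-178.3,48]]))
E
```

```text
clock 7.35 tcp [ 499.8 -174.4   84.3] gap 22.4 ff 24.59435373544693 F [-0.9 -0.3 -0.3] q [-0.55  0.4   1.79  0.    0.96 -0.23]
shift [-2.9  3.7 16.3] rot [-0.2 -0.1  0.2]
[[356.83404415 288.97788296]
 [357.38455705 287.58458359]]
```

View pics/low.png

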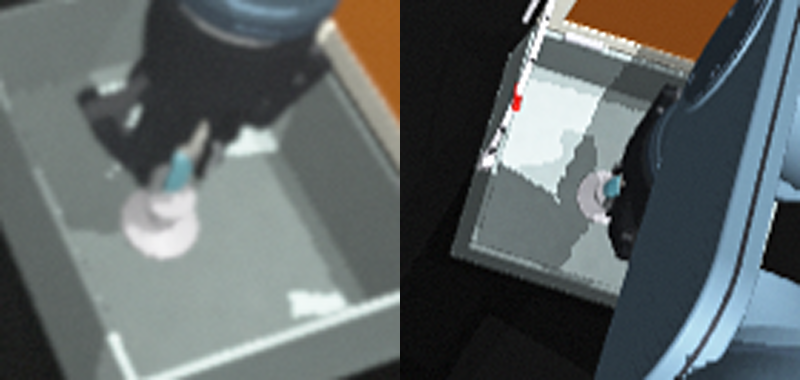

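Vial hangs just above the post (crop (178,170) over post top (172,203)); a small correction remains.

Converted, 8 mm is 0.0267, 5 mm is 0.0167.

>>> {"method": "carry_out", "body": {"increments": [[[-0.0033,0.0067,0.0067,0,0,0],[-0.0067,0.01,0.0167,0,0,0],[-0.01,0.0133,0.0267,0,0,0],[-0.01,0.0133,0.0267,0,0,0],[-0.01,0.0133,0.0267,0,0,0],[-0.01,0.0133,0.0267,0,0,0]]]}}

```text
clock: 8.05
tcp_pos: [504.2, -180.7, 77.9]
tool_rot: [0.0, 0.811, 0.586, -0.0]
contact_force: [0.5, -0.3, -0.2]
finger_gap: 0.264
finger_force: 24.6
```

```bash
python3 - <<'E'
from h import *
from cell import manip
plan([502.3,-178.3,68],down(-18.4))
s=manip.snapshot("scene");t=manip.snapshot("top")
plan([502.3,-178.3,68],down(-18.4))
# blue filling pixels -> 3D
for n,i in(("S",s),("T",t)):
    I=i["frame"].astype(int); C=cloud(i)
    m=(I[...,2]-I[...,0]>35)&(np.hypot(C[...,0]-502,C[...,1]+178)<30)&(C[...,2]<110)
    print(n,m.sum(),C[m].mean(0).round(1),C[m].min(0).round(1),C[m].max(0).round(1))
E
```

```text
clock 8.05 tcp [ 504.2 -180.7   77.9] gap 22.6 ff 24.594833850860596 F [ 0.5 -0.3 -0.2] q [-0.55  0.41  1.78 -0.    0.94 -0.23]
shift [ 1.7 -2.5  9.9] rot [0.  0.  0.1]
clock 8.15 tcp [ 504.2 -180.7   77.9] gap 22.6 ff 24.594692587852478 F [ 0.4 -0.1  0.4] q [-0.55  0.41  1.78  0.    0.94 -0.23]
shift [ 1.7 -2.6  9.9] rot [0.  0.  0.1]
S 47 [ 497.7 -187.6   78.7] [ 488.2 -190.7   59.5] [ 503.8 -184.4  104.4]
T 28 [ 505.4 -170.8   80.9] [ 498.3 -173.5   61.2] [ 511.7 -168.9   95.3]
```

Converted, 8.5 mm is 0.0283, -2.5 mm is -0.0083.

>>> {"method": "carry_out", "body": {"increments": [[[0.0033,-0.0033,0.0067,0,0,0],[0.0057,-0.0083,0.0133,0,0,0],[0.0057,-0.0083,0.02,0,0,0],[0.0057,-0.0083,0.0233,0,0,0],[0.0057,-0.0083,0.0267,0,0,0],[0.0057,-0.0083,0.0283,0,0,0],[0.0057,-0.0083,0.0283,0,0,0],[0.0057,-0.0083,0.0283,0,0,0]]]}}

```text
clock: 8.95
tcp_pos: [502.4, -178.3, 69.4]
tool_rot: [0.0, 0.81, 0.586, 0.0]
contact_force: [-0.2, -0.5, -1.2]
finger_gap: 0.262
finger_force: 24.6
```

```bash
python3 -c "
from h import *
plan([502.3,-178.3,68],down(-18.4))"
```

```text
clock 8.95 tcp [ 502.4 -178.3   69.4] gap 22.4 ff 24.593828916549683 F [-0.2 -0.5 -1.2] q [-0.55  0.42  1.8   0.    0.92 -0.23]
shift [-0.  -0.1  1.4] rot [0.  0.  0.1]
```

Down in half-millimetre steps while watching the force.

Converted, 1 mm is 0.0033, 0.5 mm is 0.0017.

>>> {"method": "carry_out", "body": {"increments": [[[0,0,0.0017,0,0,0],[0,0,0.0033,0,0,0],[0,0,0.0033,0,0,0],[0,0,0.0033,0,0,0]]]}}

```text
clock: 9.35
tcp_pos: [502.3, -178.3, 68.3]
tool_rot: [-0.0, 0.81, 0.586, -0.0]
contact_force: [-0.0, 0.1, -0.7]
finger_gap: 0.26
finger_force: 24.6
```

Converted, 0.5 mm is 0.0017.

>>> {"method": "carry_out", "body": {"increments": [[[0,0,0.0017,0,0,0],[0,0,0.0017,0,0,0],[0,0,0.0017,0,0,0]]]}}

```text
clock: 9.65
tcp_pos: [502.4, -178.3, 68.1]
tool_rot: [0.0, 0.81, 0.586, 0.0]
contact_force: [-0.8, 1.0, 4.6]
finger_gap: 0.267
finger_force: 24.9
```

Converted, 0.5 mm is 0.0017.

>>> {"method": "carry_out", "body": {"increments": [[[0,0,0.0017,0,0,0],[0,0,0.0017,0,0,0],[0,0,0.0017,0,0,0]]]}}

```text
clock: 9.95
tcp_pos: [502.4, -178.3, 68.1]
tool_rot: [0.0, 0.81, 0.586, 0.0]
contact_force: [-2.0, 1.8, 8.8]
finger_gap: 0.266
finger_force: 25.4
```

Contact made; relieve the push and release.

Converted, -0.7 mm is -0.0023, -0.5 mm is -0.0017.

>>> {"method": "carry_out", "body": {"increments": [[[0,0,-0.0017,0,0,0],[0,0,-0.0023,0,0,0],[0,0,-0.0023,0,0,0]]]}}

```text
clock: 10.25
tcp_pos: [502.4, -178.3, 68.1]
tool_rot: [0.0, 0.81, 0.586, 0.0]
contact_force: [-1.4, 0.2, 4.8]
finger_gap: 0.263
finger_force: 24.8
```

>>> {"method": "carry_out", "body": {"increments": [[[0,0,0,0,0,0],[0,0,0,0,0,0],[0,0,0,0,0,0],[0,0,0,0,0,0],[0,0,0,0,0,0],[0,0,0,0,0,0]]], "gripper": 45}}

```text
clock: 10.85
tcp_pos: [502.3, -178.3, 68.0]
tool_rot: [-0.0, 0.81, 0.586, -0.0]
contact_force: [0.1, -0.0, 0.3]
finger_gap: 0.534
finger_force: 0.0
```

Converted, -220 mm is -0.7333, -200 mm is -0.6667.

>>> {"method": "carry_out", "body": {"increments": [[[0,0,-0.0167,0,0,0],[0,0,-0.0667,0,0,0],[0,0,-0.15,0,0,0],[0,0,-0.2667,0,0,0],[0,0,-0.4,0,0,0],[0,0,-0.5333,0,0,0],[0,0,-0.6667,0,0,0],[0,0,-0.7333,0,0,0]]]}}

```text
clock: 11.65
tcp_pos: [503.3, -178.7, 292.6]
tool_rot: [0.003, 0.81, 0.586, 0.001]
contact_force: [0.0, -0.6, 0.8]
finger_gap: 0.532
finger_force: 0.0
```

```bash
python3 - <<'E'
from h import *
from cell import manip
s=manip.snapshot("scene");t=manip.snapshot("top")
plan([550,-195,440],down(-18.4))
for n,i in(("S",s),("T",t)):
    I=i["frame"].astype(int); C=cloud(i)
    m=(I.min(2)>120)&(np.hypot(C[...,0]-502,C[...,1]+178)<30)&(C[...,2]<110)&(C[...,2]>92)
    print(n,m.sum(),C[m].mean(0).round(1) if m.any() else 0)
a=cv2.resize(s["frame"][100:340,290:530],(600,600),interpolation=2)
cv2.imwrite("pics/placed.png",a[:,:,::-1])
E
```

```text
clock 11.75 tcp [ 503.8 -179.1  292.2] gap 45.0 ff 0.0 F [1.3 0.3 0.2] q [-0.55  0.2   1.51 -0.    1.43 -0.23]
shift [  -0.9   50.  -147.4] rot [0.4 0.1 0.1]
S 100 [ 502.1 -177.3   97.7]
T 73 [ 503.7 -178.4   98.7]
```

View pics/placed.png

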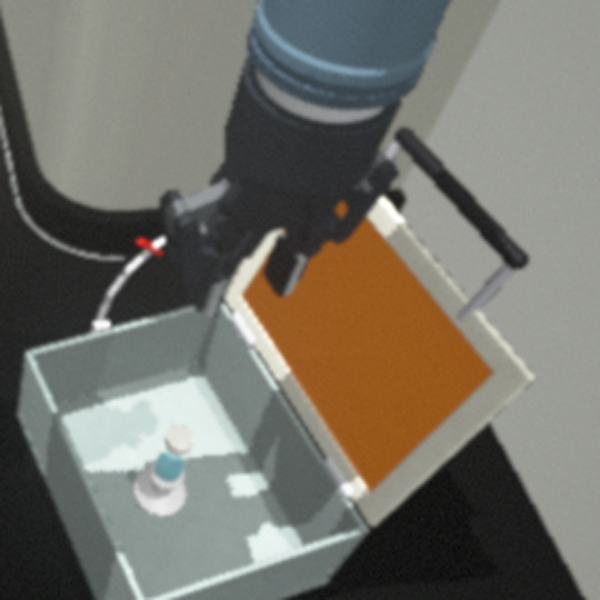

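Vial stands upright on the post (crop (175,465)), cap centre at (503,-178). Now measure the bar accurately.

```bash
python3 - <<'E'
from h import *
from scipy.optimize import least_squares
np.set_printoptions(precision=3,suppress=True)
D=[load("scene0"),load("top0")]
rim=[];bar=[]
for s in D:
    C=cloud(s).reshape(-1,3); I=s["frame"].reshape(-1,3)
    m=(C[:,2]>95)&(C[:,2]<103)&(np.hypot(C[:,0]-507,C[:,1]+179)<150); rim.append(C[m])
    m=(C[:,2]>312)&(C[:,2]<340)&(I.max(1)<60)&(np.hypot(C[:,0]-634,C[:,1]+223)<75); bar.append((C[m],s["eye"]))
def f(x,P):
    w,cx,cy=x; out=[]
    for p in P:
        d=p[:,:2]-[cx,cy]; q=np.stack([abs(d@[np.cos(w),np.sin(w)])-87.5,abs(d@[-np.sin(w),np.cos(w)])-107.5],-1)
        e=np.abs(np.where((q>0).any(1),np.linalg.norm(np.maximum(q,0),axis=1),q.max(1))); out.append(np.maximum(e-2.5,0)/np.sqrt(len(p)))
    return np.concatenate(out)
for P in(rim,rim[:1],rim[1:]):
    b=least_squares(f,[-.32,507,-179],args=(P,),loss="soft_l1",f_scale=.1); print("chamber",b.x,b.cost)
def g(x,B):
    w,cx,cy,cz=x; d=np.array([-np.sin(w),np.cos(w),0]); out=[]
    for p,e in B:
        out.append((np.linalg.norm(np.cross(p-[cx,cy,cz],d),axis=1)-6)/np.sqrt(len(p)))
    return np.concatenate(out)
for B in(bar,bar[:1],bar[1:]):
    b=least_squares(g,[-.32,634,-223,320],args=(B,),loss="soft_l1",f_scale=.1)
    w=b.x[0]; Y=np.array([-np.sin(w),np.cos(w)]); t=np.concatenate([(p[:,:2]-b.x[1:3])@Y for p,_ in B]); m=(np.percentile(t,1)+np.percentile(t,99))/2
    print("bar",b.x,b.cost,"mid",b.x[1:3]+m*Y,"len",np.ptp(t))
E
```

```text
chamber [  -0.323  507.23  -179.57 ] 0.1366577869483998
chamber [  -0.323  506.749 -178.809] 0.05903522818611962
chamber [  -0.321  507.932 -180.302] 0.027891940062510057
bar [  -0.32  1347.114 1923.787  322.701] 1.0249422389811285 mid [ 636.599 -223.253] len 120.45800221344962
bar [  -0.317 1893.313 3606.731  322.055] 0.42027772330808 mid [ 635.732 -223.767] len 116.08322376698607
bar [ -0.322 684.066 -82.593 323.025] 0.49039062654023163 mid [ 637.193 -223.29 ] len 120.46204398112671
```

Converted, 140 mm is 0.4667, -120 mm is -0.4.

>>> {"method": "carry_out", "body": {"increments": [[[0,0,-0.0667,0,0,0],[0,0.0167,-0.2,0,0,0],[0,0.0667,-0.3167,0,0,0],[0,0.15,-0.3833,0,0,0],[0,0.25,-0.4,0,0,0],[0,0.35,-0.4,0,0,0],[0,0.4333,-0.4,0,0,0],[0,0.4667,-0.4,0,0,0]]], "gripper": 60, "grip_force": 20}}

```text
clock: 12.55
tcp_pos: [636.8, -222.8, 404.7]
tool_rot: [-0.002, 0.81, 0.586, -0.001]
contact_force: [-0.7, -0.3, -0.5]
finger_gap: 0.704
finger_force: 0.0
```

>>> {"method": "carry_out", "body": {"increments": [[[0,0,0,0,0,0],[0,0,0,0,0,0],[0,0,0,0,0,0],[0,0,0,0,0,0]]]}}

```text
clock: 12.95
tcp_pos: [634.7, -221.9, 408.6]
tool_rot: [0.0, 0.81, 0.586, 0.0]
contact_force: [-0.1, 0.2, 0.5]
finger_gap: 0.701
finger_force: 0.0
```

```bash
python3 - <<'E'
from h import *
from cell import manip
plan([636.5,-223.2,322],down(-18.4))
s=manip.snapshot("scene")
cv2.imwrite("pics/overbar.png",cv2.resize(s["frame"][30:310,290:560],(580,600),interpolation=2)[:,:,::-1])
E
```

```text
clock 12.95 tcp [ 634.7 -221.9  408.6] gap 59.9 ff 0.0 F [-0.1  0.2  0.5] q [-0.5   0.46  0.88 -0.    1.81 -0.18]
shift [-0.6  2.1 86.6] rot [0.  0.  0.1]
```

View pics/overbar.png

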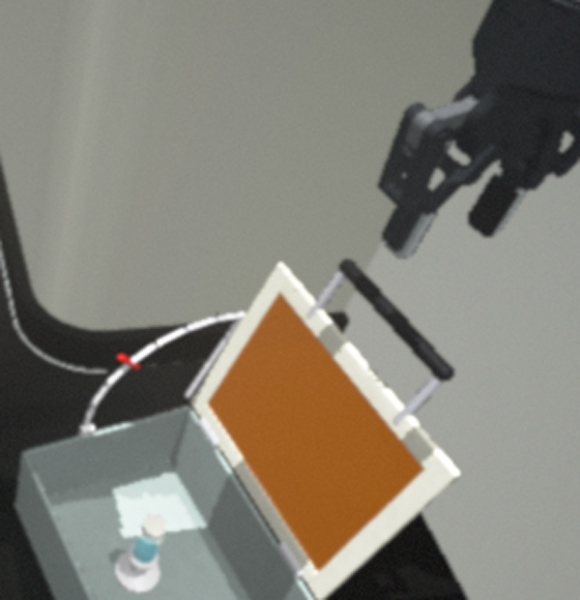

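Clear above the bar (crop (398,318)); fingers will straddle it. Vial still upright.

Converted, 86 mm is 0.2867, 80 mm is 0.2667.

>>> {"method": "carry_out", "body": {"increments": [[[0,0.0067,0.0333,0,0,0],[-0.0017,0.0067,0.1,0,0,0],[-0.0017,0.0067,0.1667,0,0,0],[-0.0017,0.0067,0.2267,0,0,0],[-0.0017,0.0067,0.2667,0,0,0],[-0.0017,0.0067,0.2867,0,0,0],[-0.0017,0.0067,0.2867,0,0,0],[-0.0017,0.0067,0.2867,0,0,0]]]}}

```text
clock: 13.8
tcp_pos: [637.3, -223.5, 322.8]
tool_rot: [0.001, 0.81, 0.586, 0.0]
contact_force: [-0.5, -0.9, -0.6]
finger_gap: 0.7
finger_force: 0.0
```

>>> {"method": "carry_out", "body": {"increments": [[[0,0,0,0,0,0],[0,0,0,0,0,0],[0,0,0,0,0,0],[0,0,0,0,0,0],[0,0,0,0,0,0],[0,0,0,0,0,0],[0,0,0,0,0,0]]], "gripper": 5, "grip_force": 25}}

```text
clock: 14.5
tcp_pos: [635.8, -222.9, 322.6]
tool_rot: [-0.001, 0.811, 0.586, -0.001]
contact_force: [-6.1, 1.7, 3.3]
finger_gap: 0.13
finger_force: 24.9
```

```bash
cat > arc.py <<'E'
from h import *
H=np.array([592.7,-208.2,105.]);X=np.array([.9489,-.3157,0]);Z=np.array([0,0,1.])
def bar(a): a=np.radians(a); return H+222*(-np.cos(a)*X+np.sin(a)*Z)
def ang(p): d=np.array(p)-H; return np.degrees(np.arctan2(d[2],-d@X)),np.hypot(d[2],d@X)
E
python3 - <<'E'
from arc import *
from cell import manip
plan([636.5,-223.2,322],down(-18.4))
s=manip.get_state(); r=R.from_quat(s["tool_rot"],scalar_first=True); a,rad=ang(s["tcp_pos"]); print(a,rad)
for k in (102,98,94,90,85,80,75,70,65,60,55,50,45): print(k,r.inv().apply(bar(k)-bar(102)).round(1))
E
```

```text
clock 14.5 tcp [ 635.8 -222.9  322.6] gap 11.1 ff 24.86421972513199 F [-6.1  1.7  3.3] q [-0.5   0.46  1.07 -0.    1.61 -0.18]
shift [-0.1  0.8  0.6] rot [-0.1  0.   0.1]
101.80846932709464 222.29390085217292
102 [0. 0. 0.]
98 [  0.  -15.3  -2.7]
94 [  0.1 -30.7  -4.2]
90 [  0.1 -46.2  -4.7]
85 [  0.1 -65.5  -3.8]
80 [  0.2 -84.7  -1.3]
75 [   0.2 -103.6    3. ]
70 [   0.2 -122.1    8.8]
65 [   0.3 -139.9   16.3]
60 [   0.3 -157.1   25.3]
55 [   0.3 -173.4   35.7]
50 [   0.4 -188.7   47.6]
45 [   0.4 -203.    60.7]
```

Converted, -46 mm is -0.1533, -4.7 mm is -0.0157.

>>> {"method": "carry_out", "body": {"increments": [[[0,-0.0067,-0.0013,0,0,0],[0,-0.02,-0.004,0,0,0],[0,-0.04,-0.0073,0,0,0],[0,-0.0667,-0.0107,0,0,0],[0,-0.0933,-0.0133,0,0,0],[0,-0.1233,-0.015,0,0,0],[0.0003,-0.1433,-0.0157,0,0,0],[0.0003,-0.1533,-0.0157,0,0,0]]]}}

```text
clock: 15.3
tcp_pos: [592.6, -208.5, 327.0]
tool_rot: [0.0, 0.811, 0.586, 0.0]
contact_force: [0.6, -1.0, -1.4]
finger_gap: 0.13
finger_force: 25.4
```

```bash
python3 - <<'E'
from arc import *
from cell import manip
plan(bar(45),down(-18.4))
s=manip.get_state(); r=R.from_quat(s["tool_rot"],scalar_first=True); print(ang(s["tcp_pos"]))
for k in (89,87,84,81,78,75,72,70): print(k,r.inv().apply(bar(k)-bar(90)).round(1))
E
```

```text
clock 15.3 tcp [ 592.6 -208.5  327. ] gap 11.1 ff 25.422348976135254 F [ 0.6 -1.  -1.4] q [-0.52  0.37  1.2  -0.    1.58 -0.2 ]
shift [   0.7 -157.1   65. ] rot [0.  0.  0.1]
(np.float64(90.01536864650139), np.float64(222.02987198807722))
89 [ 0.  -3.9  0. ]
87 [  0.  -11.6   0.3]
84 [  0.  -23.2   1.2]
81 [  0.1 -34.7   2.7]
78 [  0.1 -46.2   4.8]
75 [  0.1 -57.5   7.5]
72 [  0.1 -68.6  10.8]
70 [  0.2 -75.9  13.4]
```

Converted, -75.9 mm is -0.253, -68.6 mm is -0.2287.

>>> {"method": "carry_out", "body": {"increments": [[[0,-0.013,0,0,0,0],[0,-0.0387,0.001,0,0,0],[0,-0.0773,0.004,0,0,0],[0,-0.1157,0.009,0,0,0],[0,-0.154,0.016,0,0,0],[0.0003,-0.1917,0.025,0,0,0],[0.0003,-0.2287,0.036,0,0,0],[0.0003,-0.253,0.0447,0,0,0]]]}}

```text
clock: 16.1
tcp_pos: [520.1, -184.4, 312.8]
tool_rot: [-0.001, 0.81, 0.586, -0.0]
contact_force: [1.0, -0.7, 0.3]
finger_gap: 0.131
finger_force: 25.9
```

>>> {"method": "carry_out", "body": {"increments": [[[0,0,0,0,0,0]]]}}

```text
clock: 16.2
tcp_pos: [520.1, -184.4, 312.9]
tool_rot: [-0.001, 0.811, 0.586, -0.001]
contact_force: [0.5, 0.0, 0.6]
finger_gap: 0.133
finger_force: 25.9
```

```bash
python3 - <<'E'
from arc import *
from cell import manip
plan(bar(45),down(-18.4))
s=manip.get_state(); r=R.from_quat(s["tool_rot"],scalar_first=True); a=ang(s["tcp_pos"]);print(a)
for k in (69,66.5,64,61,58,55,53,52): print(k,r.inv().apply(bar(k)-bar(a[0])).round(1))
E
```

```text
clock 16.2 tcp [ 520.1 -184.4  312.9] gap 11.3 ff 25.86540162563324 F [0.5 0.  0.6] q [-0.54  0.23  1.42 -0.    1.49 -0.22]
shift [  0.5 -80.4  51.1] rot [-0.1 -0.   0.1]
(np.float64(69.80985889698032), np.float64(221.48459023124843))
69 [ 0.  -2.9  1.1]
66.5 [  0.  -11.9   4.8]
64 [  0.  -20.7   8.9]
61 [  0.1 -31.   14.3]
58 [  0.1 -41.   20.2]
55 [  0.1 -50.7  26.6]
53 [  0.1 -56.9  31.2]
52 [  0.1 -60.   33.5]
```

Converted, -60 mm is -0.2, -56.9 mm is -0.1897.

>>> {"method": "carry_out", "body": {"increments": [[[0,-0.0097,0.0037,0,0,0],[0,-0.0397,0.016,0,0,0],[0,-0.069,0.0297,0,0,0],[0,-0.1033,0.0477,0,0,0],[0.0003,-0.1367,0.0673,0,0,0],[0.0003,-0.169,0.0887,0,0,0],[0.0003,-0.1897,0.104,0,0,0],[0.0003,-0.2,0.1117,0,0,0]]]}}

```text
clock: 17.0
tcp_pos: [463.3, -165.4, 279.1]
tool_rot: [-0.001, 0.81, 0.586, -0.0]
contact_force: [-0.9, 1.0, 1.1]
finger_gap: 0.13
finger_force: 26.4
```

>>> {"method": "carry_out", "body": {"increments": [[[0,0,0,0,0,0]]]}}

```text
clock: 17.1
tcp_pos: [463.8, -165.6, 279.5]
tool_rot: [-0.0, 0.811, 0.586, -0.0]
contact_force: [-1.2, 1.1, 2.0]
finger_gap: 0.131
finger_force: 26.4
```

```bash
python3 - <<'E'
from arc import *
from cell import manip
plan(bar(45),down(-18.4))
s=manip.get_state(); r=R.from_quat(s["tool_rot"],scalar_first=True); a=ang(s["tcp_pos"]);print(a)
for k in (51,50,48,46.5,45.5,45): print(k,r.inv().apply(bar(k)-bar(a[0])).round(1))
E
```

```text
clock 17.1 tcp [ 463.8 -165.6  279.5] gap 11.2 ff 26.390346586704254 F [-1.2  1.1  2. ] q [-0.57  0.14  1.62 -0.    1.39 -0.25]
shift [  0.3 -21.2  17.6] rot [-0.1 -0.   0.1]
(np.float64(52.11887043665779), np.float64(221.09606727602747))
51 [ 0.  -3.4  2.7]
50 [ 0.  -6.4  5.2]
48 [  0.  -12.2  10.3]
46.5 [  0.  -16.5  14.2]
45.5 [  0.  -19.3  16.9]
45 [  0.  -20.6  18.3]
```

>>> {"method": "carry_out", "body": {"increments": [[[0,-0.0113,0.009,0,0,0],[0,-0.0213,0.0173,0,0,0],[0,-0.0407,0.0343,0,0,0],[0,-0.055,0.0473,0,0,0],[0,-0.065,0.0567,0,0,0],[0,-0.0693,0.06,0,0,0],[0,-0.0693,0.06,0,0,0]]]}}

```text
clock: 17.8
tcp_pos: [444.7, -159.3, 261.4]
tool_rot: [-0.0, 0.811, 0.586, 0.0]
contact_force: [0.7, 2.7, -0.7]
finger_gap: 0.129
finger_force: 26.5
```

>>> {"method": "carry_out", "body": {"increments": [[[0,0,0,0,0,0],[0,0,0,0,0,0]]]}}

```text
clock: 18.0
tcp_pos: [445.0, -159.4, 261.8]
tool_rot: [0.0, 0.81, 0.586, 0.0]
contact_force: [1.7, 2.0, -2.6]
finger_gap: 0.127
finger_force: 26.5
```

```bash
python3 - <<'E'
from arc import *
from cell import manip
plan(bar(45),down(-18.4))
print(ang(manip.get_state()["tcp_pos"]))
D={n:manip.snapshot(n) for n in("scene","top")}
for n,s in D.items():
    np.save(f"pics/{n}9.npy",s,allow_pickle=True); C=cloud(s).reshape(-1,3); I=s["frame"].reshape(-1,3).astype(int)
    d=C-H; Y=np.array([.3157,.9489,0]); u,v,w=-d@X,d@Y,d[:,2]
    rr=np.hypot(u,w); m=(abs(v)<112)&(rr>60)&(rr<182)&(u>40)&(w>20)&((I[:,0]-I[:,2]>40)|(I.min(1)>110))
    a=np.degrees(np.arctan2(w[m],u[m])); print(n,m.sum(),np.percentile(a,[10,50,90]).round(2), "fit slope",np.degrees(np.arctan(np.polyfit(u[m],w[m],1)[0])))
a=cv2.resize(D["scene"]["frame"][130:370,270:510],(400,400),interpolation=2);b=cv2.resize(D["top"]["frame"][70:270,310:510],(400,400),interpolation=2)
cv2.imwrite("pics/end.png",np.hstack([a,b])[:,:,::-1])
E
```

```text
clock 18.0 tcp [ 445.  -159.4  261.8] gap 10.9 ff 26.477580964565277 F [ 1.7  2.  -2.6] q [-0.58  0.11  1.69  0.    1.34 -0.26]
shift [ 0.4 -1.5 -0.2] rot [ 0.  -0.   0.1]
(np.float64(45.22725596733688), np.float64(220.82832804236645))
scene 2001 [46.15 46.69 47.27] fit slope 45.488985564676014
top 2206 [46.8  47.38 48.53] fit slope 45.700262856822405
```

View pics/end.png

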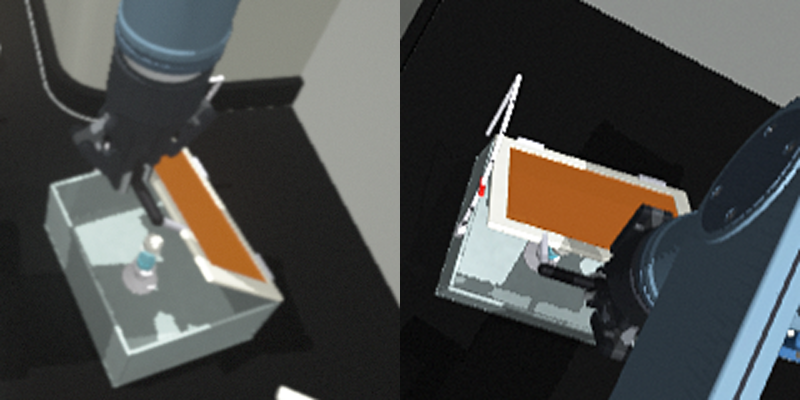

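The guard is held at about 45.4 degrees by the bar, and the vial is upright on the post (left crop (148,262)). I make a last small nudge, check the bystanders, then hand in.

Converted, -1 mm is -0.0033, -0.8 mm is -0.0027.

>>> {"method": "carry_out", "body": {"increments": [[[0,-0.0027,0.002,0,0,0],[0,-0.0033,0.0023,0,0,0],[0,-0.0033,0.0023,0,0,0],[0,-0.0033,0.0023,0,0,0],[0,-0.0033,0.0023,0,0,0]]]}}

```text
clock: 18.6
tcp_pos: [444.2, -159.2, 261.0]
tool_rot: [0.0, 0.81, 0.586, 0.0]
contact_force: [4.8, 1.9, -3.0]
finger_gap: 0.128
finger_force: 26.3
```

```bash
python3 - <<'E'
from arc import *
from cell import manip
s=manip.get_state(); print(ang(s["tcp_pos"]),s["finger_force"],s["contact_force"].round(1))
C=cloud(manip.snapshot("scene")).reshape(-1,3); C0=cloud(load("scene0")).reshape(-1,3)
for nm,x,y,r,z in(("black",428,91,20,50),("tin",565,250,38,30),("watch",534,392,38,10),("vial",503,-178,18,92)):
    for c in(C0,C):
        p=c[(np.hypot(c[:,0]-x,c[:,1]-y)<r)&(c[:,2]>z)&(c[:,2]<105)]; print(nm,len(p),p.mean(0).round(1) if len(p) else 0)
print(manip.close_job())
E
```

```text
(np.float64(44.917938370008834), np.float64(220.89521752004524)) 26.254650056362152 [ 4.8  1.9 -3. ]
black 63 [427.8  92.3  55.6]
black 65 [427.8  92.7  55.1]
tin 311 [563.5 250.6  36.3]
tin 307 [563.5 250.9  36.2]
watch 201 [533.9 395.   14.2]
watch 201 [533.3 394.8  14.1]
vial 0 0
vial 100 [ 502.2 -177.4   97.6]
the job is handed in; nothing more can be done
None
```

The job is handed in at 18.6 s: the white-capped vial stands upright on the middle of the post, the guard is held by its bar at about 45 degrees, and the black-capped vial, sample tin and stopwatch have not moved; the verdict was not shown.

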